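# Angle a profile length past the post into its bay

### The job

On the assembly bench, push the length of slotted aluminium profile into the three-sided bay so that it lies flat along the bay's back wall, behind the upright post. It is too long to go straight in: push one end in behind the post at an angle, then push the other end in. Only push it along the bench, never lift it, and leave the rotor, the jar and the screwdriver where they are.

Things in the scene. Friction and masses are not known exactly. Their poses are not given: they have to be found in the camera images.
- profile: The loose length of slotted aluminium profile, square bar 30 x 30 mm in section and 220 mm long, about 0.2 kg, lying on the bench, black caps on both ends (the ends are alike). Origin at the centre of its underside; its y axis runs along its length, z up. It slides on the bench with ordinary friction.
- end_a (a point): Centre of the profile's end face on its +y end (110 mm from its middle, 15 mm above its underside).
- end_b (a point): Centre of the profile's end face on its -y end (110 mm from its middle, 15 mm above its underside).
- bay: The fixed bay of aluminium bar, bolted to the bench: a back wall and two side walls, 40 mm high and 12 mm thick, the bench itself as floor, open towards the robot. Origin at bench level in the middle of the back wall's inner face; x points out through the back wall (away from the robot), y along the back wall, z up. The space inside runs 270 mm along y (-135 to +135 mm) and 85 mm deep (x from -85 to 0 mm). Two bolted feet 6 mm high stick out 35 mm behind the back wall.
- post: The fixed upright round steel post, 26 mm in diameter and 62 mm tall, standing in the bay's mouth nearer to one of the side walls (either one). Origin at the centre of its foot, always at x = -73 mm in the bay's frame and y = about +65 mm or about -65 mm, so 60 mm are free between it and the back wall, and the opening on its wider side is about 187 mm. A flush black plug on the other side, level with the bench, is no obstacle.
- rotor: Bystander: fan rotor, a black disc with a white hub, standing on the bench, 80 mm across, 45 mm tall; origin at the centre of its underside.
- jar: Bystander: small white jar with a blue cap, 52 mm across, 60 mm tall; origin at the centre of its underside.
- driver: Bystander: red-handled screwdriver, about 200 mm long, lying on the bench to the robot's right; origin under its middle.

How it is judged:
By the outcome, as a careful person would: the job done as asked, in the order asked, and still so for the second after the job is handed in, with the robot touching nothing.
It also fails if it takes over 72 s, if anything falls off the work surface, if the arm or the gripper's body presses on something with over 40 N, if the wrist force passes 120 N, or if a joint passes its speed limit or range.

### The arm

A 6-joint arm with a two-finger parallel gripper is mounted at the origin on the work surface. World frame = base frame: x ahead of the robot, y to its left, z up, the work surface at z = 0. Lengths are in m, angles in rad, forces in N, time in s.
With the tool pointing down it reaches from about 0.4 to 0.825 m from the base axis. Payload 7 kg.
Tool frame: the origin (TCP) lies at the very end of the fingers, on their centre line; the grasp point (between the pads) lies 19 mm behind it; z points along the fingers, y is the line along which they close (so a half turn about z gives the same grasp; the last joint's range is limited). The gripper opens to 85 mm and grips with 20 to 120 N. Pads are 22 mm wide; open, the fingers measure 114 mm over their backs; the gripper's body (76 mm by 85 mm) begins 54 mm behind the grasp point. The pads swing forward as they close: fully open they stand 13 mm farther back than shut.
Start: joints at [1.496, 0.359, 0.012, 0, -1.224, -0.288], TCP at [0.24, 0.631, 0.192] pointing down, gripper open.
Joint ranges: [-3.07, 3.07], [-1.43, 2.12], [-1.02, 1.25], [-3.03, 1.67], [-3.05, -0], [-3.03, 3.03]. Speed limits (rad/s): [2.39, 2.39, 3.01, 3.14, 3.14, 3.14].

### API

Orientations are given as a rotation vector (axis times angle).
In Python, from workcell import arm gives the robot as it stands.
- The arm moves only by the shell command python3 -m handwheel 'ROWS' [OPENING]. ROWS is JSON, a list of rows, each an object of numbers: "x", "y", "z": the shift along the tool's x, y, z in units of 0.03 m (1.0 is 0.03 m); "spin": the turn about the tool's z in units of 0.12 rad (1.0 is 0.12 rad). A call has 1 to 5 rows; each row shifts and turns the commanded pose from where the row before left it, along the tool's axes as they then stand; what a row does not reach is not made up. A row lasts 1/12 s, in which the tool goes at most 41.7 mm and 7.16 degrees, less where a joint would pass 70% of its speed; a pose out of reach is approached as far as the arm can. A call with a number of a shift or a turn outside -1 to 1 is refused whole. A call with a gripper value outside its range is refused whole. OPENING is the finger opening in mm, from 0 to 85.4, set as the call begins (- or left out, the last holds). The fingers move at their own pace and stop on an object; the grip force is fixed at half the most. Time passes only in rows, so rows that do not move let the fingers close. It gives the time, the measured TCP pose, the force, the opening and the grip force at its end, in the units of the state.
- arm.sense(): the state, without advancing time (a new reading comes with each control period).
- arm.read_camera(name): name is "side" or "top" or "wrist"; returns a dict with "frame" (384x512x3 uint8, red, green, blue), "fx", "fy", "cx", "cy" (pixels), "extrinsics" (4x4, takes a point from camera to world coordinates). Camera axes: x right, y down, z forward; pixel columns grow to the right and rows downward; lengths in m; the calibration is good to about 2 mm. A picture is of the moment at which its call begins. There is no depth.
- arm.close_job(): hands the job in; it is judged then, once.
Trained networks look in a picture, given as the dict that the camera call returned (one of the last four; its "shot" number tells which), for a name from the list of things; names that differ only in an ending like _2 or _b are one class to them, and where a whole thing is asked for, a point or a joint stands for the part that bears it (a point fixed in the world has none). Each returns a list of dicts, best first, with "conf" (0 to 1); they miss things now and then, are a little off and sometimes report something else, mostly with a low value. They report only what shows in the picture. A call takes as long as a camera call.
- arm.find_in(label, picture): "xy" ([column, row] as shares, 0 to 1, of the picture: columns of its width, rows of its height, amid what is visible of it).
- arm.outline_of(label, picture): "pixels" (384x512 bool, what is visible of it) and "xy" ([column, row] as shares, 0 to 1, of the picture: columns of its width, rows of its height, amid what is visible of it).
- arm.landmark_of(label, picture): "xy" ([column, row] as shares, 0 to 1, of the picture: columns of its width, rows of its height: a listed point, or the origin of a listed thing).
The state is a dict: "t": time; "q": joint angles; "joint_velocities": joint speeds; "joint_torque": joint torques, N m; "ee_pos": TCP position; "orientation": TCP orientation; "wrist_force": force on the tool from outside, world axes, zero at the start; "wrist_torque": the same for the moment, N m; "opening": opening from 0.0 (shut) to 1.0 (fully open); "finger_force": force on a finger pad.
Only numpy, scipy, OpenCV 4.12 (cv2) and the standard library are available. Lean on these libraries where they do the work, as an engineer would, in place of code of your own. Each camera call takes 0.05 s, during which the arm holds its last target. There are 200 camera calls.

## Working session

There is one attempt and no reset: what is moved stays moved. The work goes in short steps, Python scripts to look and compute and a shell command to move; the robot and the scene stay as the last step left them, time stands still between calls to the robot, and variables do not carry over. Pictures are saved under pics/ and viewed, at most 10 in all, crops included, and the job is handed in when it is done.

```bash
mkdir -p pics
cat > h.py <<'E'
import numpy as np, cv2
from workcell import arm
from scipy.spatial.transform import Rotation as R
def px2w(pic,uv,z):
    E=np.array(pic["extrinsics"]);d=E[:3,:3]@np.array([(uv[0]-pic["cx"])/pic["fx"],(uv[1]-pic["cy"])/pic["fy"],1])
    o=E[:3,3];return o+d*(z-o[2])/d[2]
def save(pic,n): cv2.imwrite(f"pics/{n}.png",np.ascontiguousarray(pic["frame"][:,:,::-1]))
def S(): 
    s=arm.sense();print(round(s["t"],2),np.round(s["ee_pos"],4),np.round(R.from_rotvec(s["orientation"]).as_matrix(),3).tolist(),np.round(s["wrist_force"],1),s["opening"]);return s
E
python3 - <<'E'
from h import *
S()
p=arm.read_camera("top");save(p,"top0")
for l,z in [("profile",0),("end_a",.015),("end_b",.015),("bay",0),("post",0),("rotor",0),("jar",0),("driver",0)]:
    for d in arm.landmark_of(l,p)[:3]:
        uv=np.array(d["xy"])*[512,384];print(l,round(d["conf"],2),uv.round(1),px2w(p,uv,z).round(4))
E
```

```text
0.0 [0.2394 0.6305 0.1914] [[0.935, -0.355, -0.0], [-0.355, -0.935, -0.002], [0.0, 0.002, -1.0]] [-0.1 -0.6 -0.3] 1.0008343155111337
profile 0.87 [235.6 196.5] [0.5041 0.0445 0.    ]
end_a 0.82 [195.3 198. ] [0.5014 0.1623 0.015 ]
end_a 0.78 [271.2 199.6] [ 0.4905 -0.0603  0.015 ]
end_b 0.82 [195.3 198. ] [0.5014 0.1623 0.015 ]
end_b 0.78 [271.2 199.6] [ 0.4905 -0.0603  0.015 ]
bay 0.67 [233.8 135.7] [0.6881 0.0461 0.    ]
post 0.64 [210.  155.8] [0.6288 0.1187 0.    ]
post 0.51 [384.4 227.2] [ 0.4015 -0.3893  0.    ]
post 0.36 [129.9 218. ] [0.449  0.3585 0.    ]
rotor 0.96 [382.  227.8] [ 0.4    -0.3821  0.    ]
rotor 0.39 [381.2 149.3] [ 0.6335 -0.3937  0.    ]
jar 0.62 [128.7 216. ] [0.455  0.3621 0.    ]
driver 0.56 [383.4 149.9] [ 0.6315 -0.4001  0.    ]
driver 0.21 [234.3 134.1] [0.693  0.0445 0.    ]
```

View pics/top0.png

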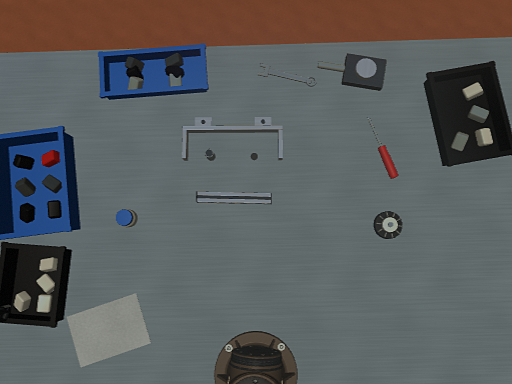

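The top view shows the bay near (233,140), the post on its left (+y) side at (210,155), and the plug at (254,156). The profile lies across at (196–271,198), the jar is at (127,217), the rotor at (388,225) and the screwdriver at (385,155). Next I'll square the tool and move above the scene for a closer look.

```bash
python3 -m handwheel '[{"spin":-1,"z":-1},{"spin":-1,"z":-1},{"spin":-1,"z":-1},{"z":-1,"y":1,"x":0.5},{"z":-1,"y":1,"x":0.5}]' 0
for i in 1; do python3 -m handwheel '[{"y":1,"x":0.5},{"y":1,"x":0.5},{"y":1,"x":0.5},{"y":1,"x":0.5},{"y":1,"x":0.5}]'; python3 -m handwheel '[{"y":1,"x":0.5},{"y":1,"x":0.5},{"y":1,"x":0.5},{"y":1,"x":0.5},{"y":1,"x":0.5}]'; python3 -m handwheel '[{"y":1,"x":0.5},{"y":1,"x":0.5},{"y":1,"x":0.5},{"y":1,"x":0.5},{"y":1,"x":0.5}]'; done
python3 -m handwheel '[{"y":1,"x":0.5},{"y":0.5,"x":0.5},{},{}]'
cat >> h.py <<'E'
def look(cam,name,labels=(("end_a",.015),("bay",0),("post",0),("profile",0))):
    p=arm.read_camera(cam);save(p,name)
    for l,z in labels:
        for d in arm.landmark_of(l,p)[:2]:
            uv=np.array(d["xy"])*[512,384];print(cam,l,round(d["conf"],2),uv.round(1),px2w(p,uv,z).round(4))
    return p
E
python3 - <<'E'
from h import *
S();look("wrist","w1")
E
```

```text
0.45 [0.2395 0.631  0.1922] [[0.935, -0.355, -0.0], [-0.355, -0.935, -0.0], [0.0, 0.0, -1.0]] [-0.7  0.3 -0.2] 0.9981602888732952schema error: expected keys x, y, z, spin
schema error: expected keys x, y, z, spin
schema error: expected keys x, y, z, spin
schema error: expected keys x, y, z, spin
schema error: expected keys x, y, z, spin
```

View pics/w1.png

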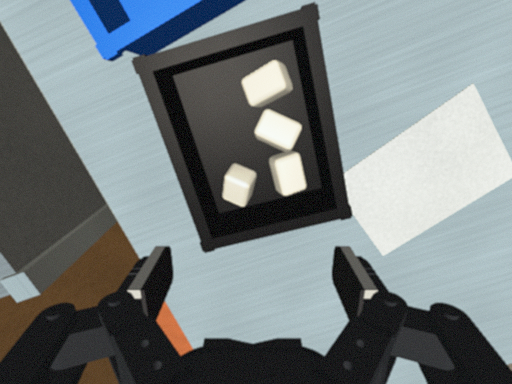

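The moves were refused because every row needs all four keys. The wrist picture only shows the tray under the start pose (fingers at 150 and 360, 270), so I'm resending with full rows.

```bash
H="python3 -m handwheel"
$H '[{"x":0,"y":0,"z":-1,"spin":-1},{"x":0,"y":0,"z":-1,"spin":-1},{"x":0,"y":0,"z":-1,"spin":-1},{"x":0.5,"y":1,"z":-1,"spin":0},{"x":0.5,"y":1,"z":-1,"spin":0}]' 0
$H '[{"x":0.5,"y":1,"z":0,"spin":0},{"x":0.5,"y":1,"z":0,"spin":0},{"x":0.5,"y":1,"z":0,"spin":0},{"x":0.5,"y":1,"z":0,"spin":0},{"x":0.5,"y":1,"z":0,"spin":0}]'
$H '[{"x":0.5,"y":1,"z":0,"spin":0},{"x":0.5,"y":1,"z":0,"spin":0},{"x":0.5,"y":1,"z":0,"spin":0},{"x":0.5,"y":1,"z":0,"spin":0},{"x":0.5,"y":1,"z":0,"spin":0}]'
$H '[{"x":0.5,"y":1,"z":0,"spin":0},{"x":0.5,"y":1,"z":0,"spin":0},{"x":0.5,"y":1,"z":0,"spin":0},{"x":0.5,"y":1,"z":0,"spin":0},{"x":0.5,"y":1,"z":0,"spin":0}]'
$H '[{"x":0.5,"y":1,"z":0,"spin":0},{"x":0.5,"y":0.5,"z":0,"spin":0},{"x":0,"y":0,"z":0,"spin":0},{"x":0,"y":0,"z":0,"spin":0}]'
python3 - <<'E'
from h import *
S();look("wrist","w2")
E
```

```text
t: 1.12
ee_pos: [0.2668, 0.5754, 0.3383]
orientation: [3.141, -0.0, -0.0]
wrist_force: [0.0, 0.1, -0.1]
opening: 0.3
finger_force: 0.0
t: 1.53
ee_pos: [0.3422, 0.4236, 0.3382]
orientation: [-3.141, 0.004, -0.0]
wrist_force: [-0.1, 0.1, -0.2]
opening: 0.002
finger_force: 0.0
t: 1.95
ee_pos: [0.4167, 0.2734, 0.3383]
orientation: [-3.141, 0.004, -0.001]
wrist_force: [0.8, -0.1, -0.4]
opening: -0.004
finger_force: 0.0
t: 2.37
ee_pos: [0.4913, 0.1231, 0.3383]
orientation: [-3.141, 0.004, -0.001]
wrist_force: [0.5, 1.2, 0.3]
opening: -0.001
finger_force: 0.0
t: 2.7
ee_pos: [0.5211, 0.0787, 0.3375]
orientation: [3.141, -0.008, -0.001]
wrist_force: [0.7, 1.1, 0.2]
opening: -0.002
finger_force: 0.0
2.7 [0.5211 0.0787 0.3375] [[1.0, -0.005, -0.001], [-0.005, -1.0, -0.0], [-0.001, 0.0, -1.0]] [0.7 1.1 0.2] -0.001946083105095122
wrist end_a 0.7 [208.8 152.6] [0.5025 0.1577 0.015 ]
wrist end_a 0.62 [330.7 157. ] [ 0.4932 -0.0638  0.015 ]
wrist bay 0.9 [270.3  28.7] [0.703  0.0486 0.    ]
wrist post 0.83 [228.2  80. ] [0.6255 0.1197 0.    ]
wrist profile 0.57 [266.6 154. ] [0.4962 0.0522 0.    ]
```

View pics/w2.png

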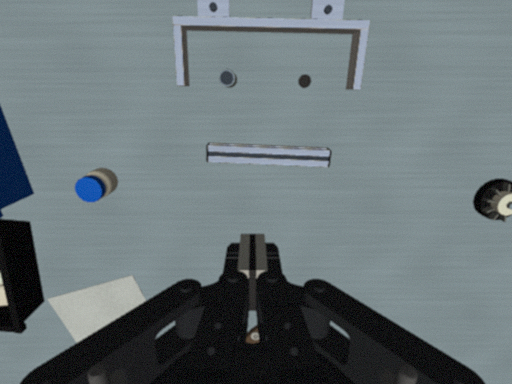

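The wrist view shows the bay's back wall along row ~22–30 and its side-wall tips at (182,85) and (354,88). The post is at (228,78), the profile runs (208,153)–(330,157), and the jar is at (95,185).

Run:
```python
from h import *
p=arm.read_camera("wrist")
for n,uv,z in [("tipL in",(188,86),.04),("tipR in",(347,89),.04),("cornL",(187,27),.04),("cornR",(359,31),.04),("tipL out",(176,86),.04),("tipR out",(361,89),.04),("plug",(305,81),0),("postTop",(227.5,77),.062),("A",(208,144),.03),("A2",(208,162),.03),("B",(330,148),.03),("B2",(330,166),.03)]:
    print(n,px2w(p,uv,z).round(4))
for l in ("profile","post","bay"):
    o=arm.outline_of(l,p)
    if o:
        c,wh,a=cv2.minAreaRect(cv2.findNonZero(o[0]["pixels"].astype(np.uint8)));print(l,o[0]["conf"],c,wh,a)
        if l!="post": print([px2w(p,q,.04 if l=="bay" else .02).round(3).tolist() for q in cv2.boxPoints((c,wh,a))])
t=arm.read_camera("top")
for n,uv,z in [("plug",(254,156),0)]: print(n,px2w(t,uv,z).round(4))
```

```text
tipL in [0.6146 0.1834 0.04  ]
tipR in [ 0.6097 -0.0713  0.04  ]
cornL [0.6977 0.1786 0.04  ]
cornR [ 0.692  -0.0804  0.04  ]
tipL out [0.6146 0.2026 0.04  ]
tipR out [ 0.6096 -0.0937  0.04  ]
plug [ 0.6232 -0.0102  0.    ]
postTop [0.6268 0.118  0.062 ]
A [0.5199 0.1579 0.03  ]
A2 [0.4878 0.1596 0.03  ]
B [ 0.5126 -0.0552  0.03  ]
B2 [ 0.4802 -0.0581  0.03  ]
profile 0.73 (269.7827453613281, 153.72564697265625) (124.236572265625, 19.450714111328125) 2.632434844970703
[[0.488, 0.162, 0.02], [0.523, 0.159, 0.02], [0.513, -0.062, 0.02], [0.477, -0.064, 0.02]]
post 0.84 (229.0, 77.0) (16.0, 16.0) 90.0
bay 0.85 (272.1065979003906, 42.16165542602539) (195.11126708984375, 86.93305206298828) 1.0169780254364014
[[0.618, 0.206, 0.04], [0.736, 0.193, 0.04], [0.732, -0.092, 0.04], [0.612, -0.106, 0.04]]
plug [ 0.6243 -0.0131  0.    ]
```

```bash
H="python3 -m handwheel"
$H '[{"x":-0.15,"y":-1,"z":0.5,"spin":0},{"x":-0.15,"y":-1,"z":0.5,"spin":0},{"x":-0.15,"y":-1,"z":0.5,"spin":0},{"x":-0.15,"y":-1,"z":0.5,"spin":0},{"x":0,"y":-0.2,"z":1,"spin":0}]'
$H '[{"x":0,"y":0,"z":1,"spin":0},{"x":0,"y":0,"z":1,"spin":0},{"x":0,"y":0,"z":1,"spin":0},{"x":0,"y":0,"z":1,"spin":0},{"x":0,"y":0,"z":1,"spin":0}]'
$H '[{"x":0,"y":0,"z":1,"spin":0},{"x":0,"y":0,"z":1,"spin":0},{"x":0,"y":0,"z":0.8,"spin":0},{"x":0,"y":0,"z":0.1,"spin":0},{"x":0,"y":0,"z":0,"spin":0}]'
```

```text
t: 3.62
ee_pos: [0.5041, 0.2099, 0.2496]
orientation: [-3.139, 0.0, -0.007]
wrist_force: [0.7, -0.0, 0.2]
opening: 0.001
finger_force: 0.0
t: 4.03
ee_pos: [0.503, 0.206, 0.0968]
orientation: [-3.141, 0.004, -0.001]
wrist_force: [0.5, 0.4, -0.3]
opening: 0.001
finger_force: 0.0
t: 4.45
ee_pos: [0.5024, 0.2051, 0.0098]
orientation: [3.139, -0.004, -0.004]
wrist_force: [0.0, -0.2, 0.4]
opening: 0.004
finger_force: 0.0
```

```bash
H="python3 -m handwheel"
$H '[{"x":0,"y":0.25,"z":0,"spin":0},{"x":0,"y":0.25,"z":0,"spin":0},{"x":0,"y":0.25,"z":0,"spin":0},{"x":0,"y":0.2,"z":0,"spin":0},{"x":0,"y":0.2,"z":0,"spin":0}]'
$H '[{"x":0,"y":0.2,"z":0,"spin":0},{"x":0,"y":0.2,"z":0,"spin":0},{"x":0,"y":0.2,"z":0,"spin":0},{"x":0,"y":0.2,"z":0,"spin":0},{"x":0,"y":0.1,"z":0,"spin":0}]'
cat >> h.py <<'E'
O=np.array([.698,.053]);bx=np.array([1,-.02]);bx/=np.linalg.norm(bx);by=np.array([-bx[1],bx[0]])
def tobay(w): d=np.array(w)[:2]-O; return np.array([d@bx,d@by])*1000
def tow(b): return O+(bx*b[0]+by*b[1])/1000
def ends(cam,name=None):
    p=arm.read_camera(cam)
    if name: save(p,name)
    for d in arm.landmark_of("end_a",p)[:3]:
        uv=np.array(d["xy"])*[512,384];w=px2w(p,uv,.015);print(cam,"end",round(d["conf"],2),uv.round(0),w.round(3),"bay",tobay(w).round(1))
    o=arm.outline_of("profile",p)
    if o:
        r=cv2.minAreaRect(cv2.findNonZero(o[0]["pixels"].astype(np.uint8)))
        q=cv2.boxPoints(r);l=[np.linalg.norm(q[i]-q[i-1]) for i in range(4)];i=int(np.argmin(l[:2]))
        m=[(q[i]+q[i-1])/2,(q[i-2]+q[i-3])/2];b=[tobay(px2w(p,a,.02)) for a in m]
        b.sort(key=lambda a:-a[0]-a[1]);v=b[0]-b[1]
        print(cam,"outline",round(o[0]["conf"],2),np.round(b,1).tolist(),"c",((b[0]+b[1])/2).round(1),"th",np.degrees(np.arctan2(v[0],v[1])).round(1),"len",np.linalg.norm(v).round(0))
    return p
E
python3 - <<'E'
from h import *
S();ends("top")
for c in ("wrist","side"): ends(c)
E
```

```text
t: 4.87
ee_pos: [0.5035, 0.1706, 0.0119]
orientation: [-3.141, 0.005, -0.002]
wrist_force: [0.2, -0.7, 0.4]
opening: -0.005
finger_force: 0.0
t: 5.28
ee_pos: [0.5028, 0.1434, 0.0108]
orientation: [3.141, -0.005, -0.0]
wrist_force: [-0.2, 0.4, 0.8]
opening: -0.002
finger_force: 0.0
5.28 [0.5028 0.1434 0.0108] [[1.0, -0.003, -0.0], [-0.003, -1.0, -0.0], [-0.0, 0.0, -1.0]] [-0.2  0.4  0.8] -0.0018311597568067878
top end 0.89 [272. 197.] [ 0.497 -0.064  0.015] bay [-199.  -120.6]
top end 0.79 [195. 197.] [0.504 0.164 0.015] bay [-196.3  106.7]
top end 0.72 [382. 227.] [ 0.401 -0.379  0.015] bay [-288.3 -437.7]
top outline 0.9 [[-198.0, 76.2], [-199.5, -116.8]] c [-198.7  -20.3] th 0.5 len 193.0
wrist end 0.71 [230. 219.] [0.504 0.16  0.015] bay [-195.8  102.8]
wrist outline 0.71 [[-194.2, 104.1], [-199.7, -90.4]] c [-196.9    6.8] th 1.6 len 195.0
side end 0.71 [226. 205.] [ 0.49  -0.063  0.015] bay [-205.7 -120.2]
side outline 0.97 [[-200.5, 114.2], [-201.9, -137.1]] c [-201.2  -11.4] th 0.3 len 251.0
```

Run:
```python
from h import *
p=arm.read_camera("top");s=arm.read_camera("side")
a=cv2.resize(p["frame"][110:260,130:330],(800,600));b=s["frame"]
b=cv2.resize(b,(400,300));a=cv2.resize(a,(400,300))
cv2.imwrite("pics/c1.png",np.hstack([a,b])[:,:,::-1])
```

```text
(no output)
```

View pics/c1.png

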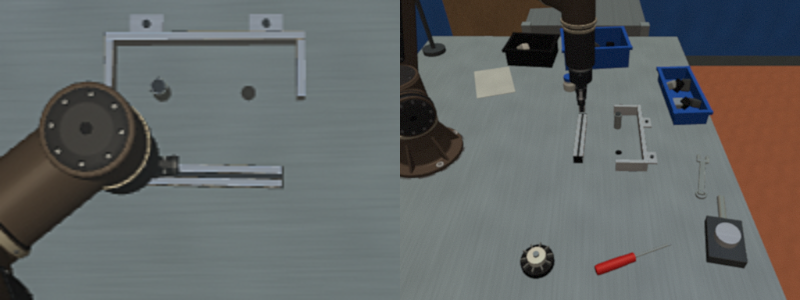

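The left half shows the arm over the profile's left end, around (165,168). The right half (side view) shows the fingers at the profile's far end, around (583,110). I need a closer look to see whether there is contact.

Run:
```python
from h import *
w=arm.read_camera("wrist");s=arm.read_camera("side")
b=cv2.resize(s["frame"][100:220,190:290],None,fx=4,fy=4,interpolation=2);a=cv2.resize(w["frame"],(400,300))
a=np.vstack([a,np.zeros((180,400,3),np.uint8)])
cv2.imwrite("pics/c2.png",np.hstack([a,b])[:,:,::-1])
tcp=arm.sense()["ee_pos"]
for n,p in (("w",w),("s",s)):
    E=np.linalg.inv(np.array(p["extrinsics"]));c=E[:3,:3]@np.array(tcp)+E[:3,3];print(n,c[0]/c[2]*p["fx"]+p["cx"],c[1]/c[2]*p["fy"]+p["cy"])
```

```text
w 252.6622879065821 218.34550412499976
s 232.86113654667517 153.0508334519875
```

View pics/c2.png

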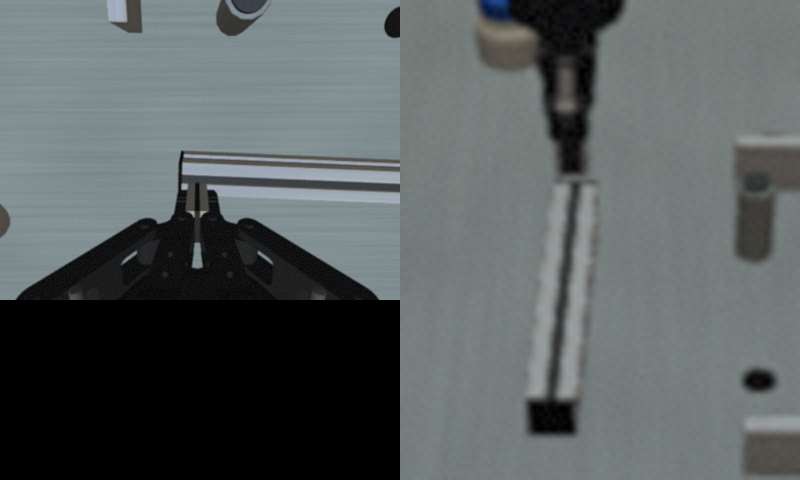

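In the wrist half, the fingertips end near (197,183), over the profile, whose left end is at column 181. In the side half they end at (571,178), above the projected TCP. Next I'll work out the real tip height.

Run:
```python
from h import *
w=arm.read_camera("wrist");s=arm.read_camera("side");st=S();t=np.array(st["ee_pos"])
for n,p in (("w",w),("s",s)):
    E=np.linalg.inv(np.array(p["extrinsics"]));print(n,"cam at",np.array(p["extrinsics"])[:3,3].round(3),"fx",p["fx"])
    for dx in (0,.011):
      for dz in (0,.01,.02,.03,.04):
        c=E[:3,:3]@(t+[dx,0,dz])+E[:3,3];print(n,dx,dz,(c[0]/c[2]*p["fx"]+p["cx"]).round(1),(c[1]/c[2]*p["fy"]+p["cy"]).round(1))
# bar in wrist: left edge
for uv in ((232,195),(232,240)): print(px2w(w,uv,.03).round(4))
print(st["q"],st["joint_torque"])
```

```text
6.03 [0.503  0.1443 0.0108] [[1.0, -0.003, -0.0], [-0.003, -1.0, -0.0], [-0.0, 0.0, -1.0]] [ 0.1  0.4 -0.5] -0.002728012391956918
w cam at [0.587 0.144 0.193] fx 281.7604007963254
w 0 0 252.7 218.3
w 0 0.01 252.7 224.6
w 0 0.02 252.7 231.5
w 0 0.03 252.7 239.2
w 0 0.04 252.7 247.8
w 0.011 0 252.6 203.9
w 0.011 0.01 252.7 209.5
w 0.011 0.02 252.7 215.8
w 0.011 0.03 252.7 222.8
w 0.011 0.04 252.7 230.6
s cam at [ 0.545 -0.811  0.763] fx 434.6700863258887
s 0 0 232.9 153.1
s 0 0.01 232.8 150.2
s 0 0.02 232.7 147.3
s 0 0.03 232.6 144.4
s 0 0.04 232.5 141.5
s 0.011 0 236.8 153.1
s 0.011 0.01 236.7 150.2
s 0.011 0.02 236.7 147.3
s 0.011 0.03 236.6 144.4
s 0.011 0.04 236.5 141.5
[0.5276 0.157  0.03  ]
[0.4964 0.1578 0.03  ]
[ 6.54683544e-01  3.07038577e-01 -5.45685940e-01  1.79824848e-05
 -7.18116881e-01  9.13356824e-01] [ 1.69489626e-02 -4.54410231e+01  2.05446249e+01  4.85592932e+00
 -2.17447291e-04 -2.33989394e-04]
```

Both cameras put the fingertips about 30 mm above the reported TCP, so they passed over the profile. I'll back off and lower in small steps while watching the force.

```bash
H="python3 -m handwheel"
$H '[{"x":0,"y":-0.7,"z":0,"spin":0},{"x":0,"y":-0.7,"z":0,"spin":0},{"x":0,"y":-0.7,"z":0,"spin":0},{"x":0,"y":0,"z":0.2,"spin":0},{"x":0,"y":0,"z":0,"spin":0}]' | grep -E "ee_pos|force"
$H '[{"x":0,"y":0,"z":0.1,"spin":0},{"x":0,"y":0,"z":0,"spin":0}]' | grep -E "ee_pos|force"
python3 - <<'E'
from h import *
S();s=arm.read_camera("side")
b=cv2.resize(s["frame"][100:220,190:290],None,fx=4,fy=4,interpolation=2)
w=arm.read_camera("wrist");a=cv2.resize(w["frame"],(400,300));a=np.vstack([a,np.zeros((180,400,3),np.uint8)])
cv2.imwrite("pics/c3.png",np.hstack([a,b])[:,:,::-1])
E
```

```text
ee_pos: [0.5026, 0.2078, 0.004]
wrist_force: [-0.4, 0.3, -0.3]
finger_force: 0.0
ee_pos: [0.5026, 0.2063, 0.0013]
wrist_force: [0.7, -0.5, 0.2]
finger_force: 0.0
6.62 [0.5026 0.2063 0.0013] [[1.0, -0.003, -0.001], [-0.003, -1.0, -0.001], [-0.001, 0.001, -1.0]] [ 0.7 -0.5  0.2] 0.002427769170266538
```

View pics/c3.png

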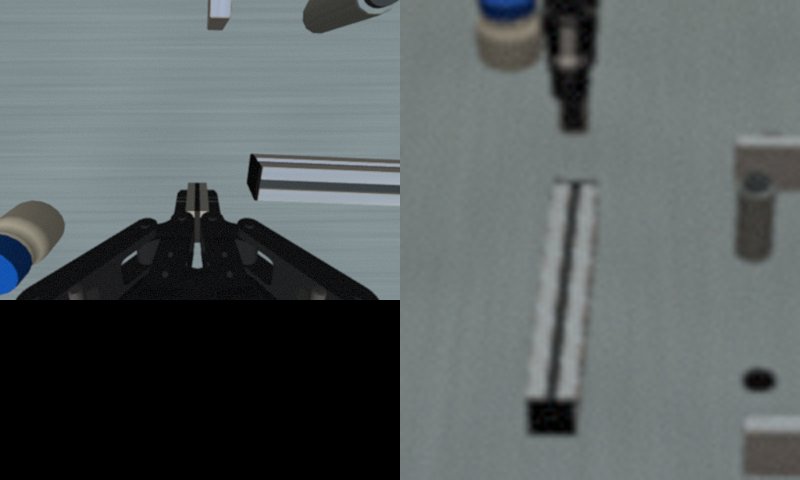

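The side half shows the tip at (572,132), hovering well clear of the bench. The wrist half shows the profile's end at (250,178), untouched. I'll keep lowering with force checks.

```bash
H="python3 -m handwheel"
for k in 1; do $H '[{"x":0,"y":0,"z":0.15,"spin":0},{"x":0,"y":0,"z":0.15,"spin":0},{"x":0,"y":0,"z":0,"spin":0}]' | grep -E "ee_pos|wrist"
$H '[{"x":0,"y":0,"z":0.15,"spin":0},{"x":0,"y":0,"z":0.1,"spin":0},{"x":0,"y":0,"z":0,"spin":0}]' | grep -E "ee_pos|wrist"; done
python3 - <<'E'
from h import *
s=arm.read_camera("side");st=S();t=np.array(st["ee_pos"])
E=np.linalg.inv(np.array(s["extrinsics"]))
for z in (0,.01,.02,.03):
    c=E[:3,:3]@np.array([t[0],t[1],z])+E[:3,3];print(z,(c[0]/c[2]*s["fx"]+s["cx"]).round(1),(c[1]/c[2]*s["fy"]+s["cy"]).round(1))
col=s["frame"][125:150,231:235].mean((1,2));print(col.round(0))
E
```

```text
ee_pos: [0.5026, 0.2065, -0.0081]
wrist_force: [-0.3, -1.4, 0.2]
ee_pos: [0.5027, 0.2069, -0.0154]
wrist_force: [-0.3, 0.3, -0.1]
7.27 [ 0.5029  0.207  -0.0151] [[1.0, -0.003, -0.001], [-0.003, -1.0, -0.001], [-0.001, 0.001, -1.0]] [ 1.2  0.1 -0.1] 0.0014902728313840351
0 233.4 142.6
0.01 233.3 139.8
0.02 233.2 137.0
0.03 233.1 134.2
[ 22.  21.  16.  14.  13.  18.  23.  20.  22.  22.  18.  26.  58.  96.
 116. 119. 119. 121. 123. 113.  86.  83.  92.  91.  90.]
```

```bash
H="python3 -m handwheel"
$H '[{"x":0,"y":0,"z":0.15,"spin":0},{"x":0,"y":0,"z":0.1,"spin":0},{"x":0,"y":0,"z":0,"spin":0}]' | grep -E "ee_pos|wrist"
$H '[{"x":0,"y":0.3,"z":0,"spin":0},{"x":0,"y":0.3,"z":0,"spin":0},{"x":0,"y":0.2,"z":0,"spin":0},{"x":0,"y":0.2,"z":0,"spin":0},{"x":0,"y":0.2,"z":0,"spin":0}]' | grep -E "ee_pos|wrist"
$H '[{"x":0,"y":0.2,"z":0,"spin":0},{"x":0,"y":0.2,"z":0,"spin":0},{"x":0,"y":0.2,"z":0,"spin":0},{"x":0,"y":0.1,"z":0,"spin":0},{"x":0,"y":0,"z":0,"spin":0}]' | grep -E "ee_pos|wrist"
python3 - <<'E'
from h import *
ends("top");ends("wrist")
E
```

```text
ee_pos: [0.5027, 0.207, -0.0229]
wrist_force: [-1.0, -0.9, -0.4]
ee_pos: [0.5033, 0.1706, -0.0219]
wrist_force: [-0.5, 1.6, -0.5]
ee_pos: [0.5029, 0.1495, -0.0221]
wrist_force: [-0.1, -0.2, 0.4]
top end 0.74 [281. 197.] [ 0.498 -0.091  0.015] bay [-197.6 -147.6]
top end 0.56 [204. 196.] [0.507 0.135 0.015] bay [-192.5   78.3]
top end 0.42 [380. 146.] [ 0.64  -0.387  0.015] bay [ -49.1 -440.8]
top outline 0.56 [[-196.6, 67.4], [-198.2, -140.1]] c [-197.4  -36.3] th 0.5 len 208.0
wrist end 0.95 [278. 245.] [0.503 0.135 0.015] bay [-196.8   78.3]
wrist outline 0.94 [[-193.9, 80.5], [-196.3, -54.3]] c [-195.1   13.1] th 1.0 len 135.0
```

```bash
H="python3 -m handwheel"
$H '[{"x":0,"y":0.15,"z":0,"spin":0},{"x":0,"y":0.15,"z":0,"spin":0},{"x":0,"y":-0.5,"z":0,"spin":0},{"x":0,"y":-0.5,"z":0,"spin":0},{"x":0,"y":0,"z":0,"spin":0}]' | grep -E "ee_pos|wrist"
$H '[{"x":-1,"y":0,"z":0,"spin":0},{"x":-1,"y":0,"z":0,"spin":0},{"x":0,"y":1,"z":0,"spin":0},{"x":0,"y":1,"z":0,"spin":0},{"x":0,"y":0.2,"z":0,"spin":0}]' | grep -E "ee_pos|wrist"
$H '[{"x":0.5,"y":0,"z":0,"spin":0},{"x":0.4,"y":0,"z":0,"spin":0},{"x":0.2,"y":0,"z":0,"spin":0},{"x":0.2,"y":0,"z":0,"spin":0},{"x":0.2,"y":0,"z":0,"spin":0}]' | grep -E "ee_pos|wrist"
$H '[{"x":0.2,"y":0,"z":0,"spin":0},{"x":0.2,"y":0,"z":0,"spin":0},{"x":0.2,"y":0,"z":0,"spin":0},{"x":0.2,"y":0,"z":0,"spin":0},{"x":0,"y":0,"z":0,"spin":0}]' | grep -E "ee_pos|wrist"
python3 - <<'E'
from h import *
ends("top");ends("wrist");ends("side")
E
```

```text
ee_pos: [0.504, 0.1737, -0.0218]
wrist_force: [0.7, 0.2, 0.0]
ee_pos: [0.4409, 0.1034, -0.0223]
wrist_force: [-1.0, 0.3, 0.2]
ee_pos: [0.4876, 0.1053, -0.0224]
wrist_force: [-2.3, -0.1, 1.4]
ee_pos: [0.5133, 0.1055, -0.0221]
wrist_force: [1.8, 0.3, -0.2]
top end 0.92 [283. 203.] [ 0.479 -0.093  0.015] bay [-216.1 -150.6]
top outline 0.6 [[-165.1, 18.0], [-211.0, -147.1]] c [-188.   -64.5] th 15.5 len 171.0
wrist end 0.92 [225. 188.] [0.547 0.12  0.015] bay [-152.3   64. ]
wrist outline 0.68 [[-151.9, 65.9], [-197.9, -106.9]] c [-174.9  -20.5] th 14.9 len 179.0
side end 0.91 [221. 211.] [ 0.481 -0.084  0.015] bay [-214.3 -141.6]
side end 0.88 [250. 158.] [0.549 0.118 0.015] bay [-149.9   61.9]
side outline 0.7 [[-150.7, 77.5], [-214.3, -166.4]] c [-182.5  -44.5] th 14.6 len 252.0
```

```bash
H="python3 -m handwheel"
$H '[{"x":0.2,"y":0,"z":0,"spin":0},{"x":0.2,"y":0,"z":0,"spin":0},{"x":0.2,"y":0,"z":0,"spin":0},{"x":0.2,"y":0,"z":0,"spin":0},{"x":0.2,"y":0,"z":0,"spin":0}]' | grep -E "ee_pos|wrist"
$H '[{"x":-0.8,"y":0,"z":0,"spin":0},{"x":0,"y":0,"z":0,"spin":0}]' | grep -E "ee_pos|wrist"
python3 - <<'E'
from h import *
ends("top");ends("wrist");ends("side")
E
```

```text
ee_pos: [0.5426, 0.105, -0.0223]
wrist_force: [-1.3, -0.6, -0.8]
ee_pos: [0.5156, 0.1043, -0.0227]
wrist_force: [-1.8, -0.5, -0.7]
top end 0.96 [277. 205.] [ 0.476 -0.076  0.015] bay [-219.8 -133.8]
top outline 0.95 [[-135.7, 21.2], [-219.7, -136.5]] c [-177.7  -57.7] th 28.0 len 179.0
wrist end 0.9 [232. 140.] [0.58  0.116 0.015] bay [-119.5   60.7]
wrist outline 0.98 [[-118.8, 60.9], [-205.6, -115.4]] c [-162.2  -27.2] th 26.2 len 197.0
side end 0.89 [261. 159.] [0.58  0.112 0.015] bay [-118.9   57. ]
side end 0.75 [219. 208.] [ 0.475 -0.075  0.015] bay [-220.9 -132.7]
side outline 0.87 [[-110.0, 63.3], [-224.5, -149.2]] c [-167.3  -43. ] th 28.3 len 241.0
```

```bash
H="python3 -m handwheel"
$H '[{"x":-1,"y":0,"z":0,"spin":0},{"x":0,"y":1,"z":0,"spin":0.8},{"x":-0.5,"y":0.8,"z":0,"spin":0.8},{"x":0,"y":0,"z":0,"spin":0.8},{"x":0,"y":0,"z":0,"spin":0.8}]' | grep -E "ee_pos|wrist"
$H '[{"x":0,"y":0,"z":0,"spin":1},{"x":0,"y":0,"z":0,"spin":0}]' | grep -E "ee_pos|wrist"
python3 - <<'E'
from h import *
s=S();t=np.array(s["ee_pos"]);b=tobay(t);n=np.array([.883,-.469]);u=np.array([.469,.883]);d=np.array([-169.5,-37])-b;print(b,d@n,d@u)
E
```

```text
ee_pos: [0.4696, 0.0518, -0.0221]
wrist_force: [0.8, 0.7, -0.4]
ee_pos: [0.4707, 0.0528, -0.022]
wrist_force: [-0.5, 0.1, 0.4]
12.38 [ 0.4707  0.0528 -0.022 ] [[0.871, -0.49, 0.0], [-0.49, -0.871, 0.0], [0.0, -0.0, -1.0]] [-0.5  0.1  0.4] 0.004162127034909097
[-227.21584619   -4.70967174] 66.10725614086692 -1.4436279897896114
```

```bash
H="python3 -m handwheel"
$H '[{"x":0.6,"y":0,"z":0,"spin":0},{"x":0.6,"y":0,"z":0,"spin":0},{"x":0.2,"y":0,"z":0,"spin":0},{"x":0.2,"y":0,"z":0,"spin":0},{"x":0.2,"y":0,"z":0,"spin":0}]' | grep -E "ee_pos|wrist"
$H '[{"x":0.2,"y":0,"z":0,"spin":0},{"x":0.2,"y":0,"z":0,"spin":0},{"x":0.2,"y":0,"z":0,"spin":0},{"x":0.2,"y":0,"z":0,"spin":0},{"x":0.2,"y":0,"z":0,"spin":0}]' | grep -E "ee_pos|wrist"
python3 - <<'E'
from h import *
S();ends("top");ends("wrist");ends("side")
E
```

```text
ee_pos: [0.5171, 0.0264, -0.0224]
wrist_force: [-2.9, 2.2, 1.6]
ee_pos: [0.5443, 0.0119, -0.0222]
wrist_force: [-2.3, 0.9, -0.6]
13.22 [ 0.5443  0.0119 -0.0222] [[0.874, -0.485, -0.0], [-0.485, -0.874, -0.0], [-0.0, 0.0, -1.0]] [-2.3  0.9 -0.6] 0.0018689687531340876
top end 0.75 [283. 191.] [ 0.515 -0.096  0.015] bay [-180.2 -152.5]
top outline 0.75 [[-143.2, -86.8], [-183.5, -155.4]] c [-163.4 -121.1] th 30.5 len 80.0
wrist end 0.77 [ 58. 205.] [0.619 0.094 0.015] bay [-79.9  39.2]
wrist end 0.56 [460. 204.] [ 0.512 -0.101  0.015] bay [-183.  -157.5]
wrist outline 0.86 [[-73.3, 46.8], [-186.0, -166.3]] c [-129.7  -59.8] th 27.9 len 241.0
side end 0.82 [236. 216.] [ 0.517 -0.1    0.015] bay [-178.4 -156.2]
side end 0.72 [276. 166.] [0.62  0.084 0.015] bay [-79.1  29.9]
side outline 0.61 [[-72.0, 40.8], [-187.6, -168.9]] c [-129.8  -64.1] th 28.9 len 239.0
```

```bash
H="python3 -m handwheel"
$H '[{"x":0.2,"y":0,"z":0,"spin":0},{"x":0.2,"y":0,"z":0,"spin":0},{"x":0.2,"y":0,"z":0,"spin":0},{"x":0.2,"y":0,"z":0,"spin":0},{"x":0.1,"y":0,"z":0,"spin":0}]' | grep -E "ee_pos|wrist"
$H '[{"x":0,"y":0,"z":0,"spin":0},{"x":-0.7,"y":0,"z":0,"spin":0},{"x":0,"y":1,"z":0,"spin":0},{"x":0,"y":1,"z":0,"spin":0},{"x":0,"y":1,"z":0,"spin":0}]' | grep -E "ee_pos|wrist"
$H '[{"x":0,"y":1,"z":0,"spin":0},{"x":0,"y":1,"z":0,"spin":0},{"x":0,"y":0.3,"z":0,"spin":0},{"x":0,"y":0,"z":0,"spin":0}]' | grep -E "ee_pos|wrist"
cat >> h.py <<'E'
def rel(a,b):
    a=np.array(a);b=np.array(b);c=(a+b)/2;u=(a-b)/np.linalg.norm(a-b);n=np.array([u[1],-u[0]]);s=arm.sense();t=tobay(s["ee_pos"])
    M=R.from_rotvec(s["orientation"]).as_matrix();tx=np.array([M[:2,0]@bx,M[:2,0]@by]);ty=np.array([M[:2,1]@bx,M[:2,1]@by])
    print("c",c.round(1),"th",np.degrees(np.arctan2(u[0],u[1])).round(1),"postoff",((c-[-73,65])@n).round(1),"post axial from end_a",(([-73,65]-a)@u).round(1),"tcp",t.round(1),"tcp-b along n,u",((t-b)@n).round(1),((t-b)@u).round(1),"b in tool",((b-t)@tx).round(1),((b-t)@ty).round(1),"tool x ang",np.degrees(np.arctan2(tx[1],tx[0])).round(1))
E
python3 - <<'E'
from h import *
S();ends("top");ends("wrist","w9");ends("side")
E
```

```text
ee_pos: [0.5684, -0.0014, -0.0222]
wrist_force: [-3.1, 1.7, 2.6]
ee_pos: [0.5054, -0.0698, -0.0221]
wrist_force: [0.4, 0.1, -0.6]
ee_pos: [0.4709, -0.1316, -0.0221]
wrist_force: [1.0, 0.7, -0.6]
14.83 [ 0.4709 -0.1316 -0.0221] [[0.873, -0.488, 0.0], [-0.488, -0.873, -0.0], [0.0, -0.0, -1.0]] [ 1.   0.7 -0.6] 0.0008700743719225316
top end 0.9 [219. 150.] [0.643 0.089 0.015] bay [-55.5  34.6]
top end 0.56 [288. 182.] [ 0.54  -0.111  0.015] bay [-154.5 -167. ]
top outline 0.73 [[-53.9, 26.5], [-140.0, -134.4]] c [-96.9 -53.9] th 28.1 len 183.0
wrist end 0.82 [170. 166.] [ 0.536 -0.114  0.015] bay [-159.  -170.5]
wrist outline 0.71 [[-118.8, -94.7], [-161.3, -173.9]] c [-140.  -134.3] th 28.3 len 90.0
side end 0.75 [244. 220.] [ 0.534 -0.114  0.015] bay [-160.7 -169.9]
side end 0.63 [285. 167.] [0.643 0.078 0.015] bay [-55.7  23.5]
side outline 0.75 [[-52.5, 34.4], [-162.7, -184.7]] c [-107.6  -75.1] th 26.7 len 245.0
```

Run:
```python
from h import *
rel((-55.5,27),(-159.5,-169.5))
```

```text
c [-107.5  -71.2] th 27.9 postoff 33.2 post axial from end_a 25.4 tcp [-221.9 -186.7] tcp-b along n,u -47.1 -44.5 b in tool 47.2 -44.4 tool x ang -27.8
```

```bash
H="python3 -m handwheel"
$H '[{"x":0.8,"y":0,"z":0,"spin":0},{"x":0.77,"y":0,"z":0,"spin":0},{"x":0,"y":0,"z":0,"spin":0},{"x":0,"y":-0.5,"z":0,"spin":0},{"x":0,"y":-0.4,"z":0,"spin":0}]' | grep -E "ee_pos|wrist"
$H '[{"x":0,"y":-0.2,"z":0,"spin":0},{"x":0,"y":-0.2,"z":0,"spin":0},{"x":0,"y":-0.2,"z":0,"spin":0},{"x":0,"y":-0.2,"z":0,"spin":0},{"x":0,"y":-0.2,"z":0,"spin":0}]' | grep -E "ee_pos|wrist"
python3 - <<'E'
from h import *
S();ends("top");ends("wrist");ends("side")
E
```

```text
ee_pos: [0.5263, -0.1284, -0.0225]
wrist_force: [-0.0, 0.3, 0.5]
ee_pos: [0.5407, -0.1022, -0.0222]
wrist_force: [-1.0, -0.6, -1.3]
16.12 [ 0.5407 -0.1022 -0.0222] [[0.874, -0.485, -0.0], [-0.485, -0.874, 0.0], [-0.0, 0.0, -1.0]] [-1.  -0.6 -1.3] 0.0016097271658936476
top end 0.42 [214. 147.] [0.652 0.103 0.015] bay [-46.9  49.6]
top outline 0.44 [[-40.7, 47.8], [-63.7, 14.2]] c [-52.2  31. ] th 34.4 len 41.0
wrist end 0.65 [227. 247.] [ 0.548 -0.089  0.015] bay [-147.6 -144.7]
wrist outline 0.93 [[-85.2, -33.0], [-144.9, -148.1]] c [-115.   -90.5] th 27.4 len 130.0
side end 0.88 [291. 162.] [0.662 0.098 0.015] bay [-37.   44.4]
side end 0.8 [244. 212.] [ 0.535 -0.088  0.015] bay [-159.8 -144.1]
side outline 0.56 [[-37.1, 56.3], [-148.6, -155.9]] c [-92.8 -49.8] th 27.7 len 240.0
```

```bash
H="python3 -m handwheel"
$H '[{"x":0,"y":-0.2,"z":0,"spin":0},{"x":0,"y":-0.2,"z":0,"spin":0},{"x":0,"y":-0.2,"z":0,"spin":0},{"x":0,"y":-0.2,"z":0,"spin":0},{"x":0,"y":0,"z":0,"spin":0}]' | grep -E "ee_pos|wrist"
$H '[{"x":0,"y":-0.2,"z":0,"spin":0},{"x":0,"y":-0.2,"z":0,"spin":0},{"x":0,"y":-0.2,"z":0,"spin":0},{"x":0,"y":0,"z":0,"spin":0}]' | grep -E "ee_pos|wrist"
$H '[{"x":0,"y":0.7,"z":0,"spin":0},{"x":0,"y":0.6,"z":0,"spin":0},{"x":-1,"y":0,"z":0,"spin":0},{"x":-0.8,"y":0,"z":0,"spin":0},{"x":0,"y":0,"z":0,"spin":0}]' | grep -E "ee_pos|wrist"
python3 - <<'E'
from h import *
S();ends("top","t10");ends("wrist");ends("side")
E
```

```text
ee_pos: [0.5535, -0.0807, -0.0221]
wrist_force: [0.0, 0.2, -0.7]
ee_pos: [0.5623, -0.065, -0.0221]
wrist_force: [1.8, -0.3, 0.2]
ee_pos: [0.4911, -0.0734, -0.0224]
wrist_force: [-1.5, -0.4, -1.4]
17.73 [ 0.4911 -0.0734 -0.0224] [[0.874, -0.486, -0.002], [-0.486, -0.874, 0.001], [-0.002, 0.001, -1.0]] [-1.5 -0.4 -1.4] 0.002063833657167883
top end 0.66 [266. 174.] [ 0.567 -0.047  0.015] bay [-129.1 -102.8]
top end 0.63 [201. 139.] [0.678 0.144 0.015] bay [-22.2  90.2]
top outline 0.6 [[-24.0, 86.6], [-114.5, -88.6]] c [-69.2  -1. ] th 27.3 len 197.0
wrist end 0.75 [153. 155.] [ 0.568 -0.054  0.015] bay [-127.9 -109.3]
wrist outline 0.92 [[-91.8, -42.9], [-129.6, -114.5]] c [-110.7  -78.7] th 27.8 len 81.0
side end 0.75 [258. 200.] [ 0.569 -0.048  0.015] bay [-127.2 -103.2]
side end 0.67 [296. 151.] [0.678 0.147 0.015] bay [-21.6  93.3]
side outline 0.73 [[-16.5, 98.1], [-133.9, -125.6]] c [-75.2 -13.8] th 27.7 len 253.0
```

```bash
H="python3 -m handwheel"
$H '[{"x":0,"y":0,"z":0,"spin":-1},{"x":0,"y":0,"z":0,"spin":-1},{"x":0,"y":0,"z":0,"spin":-1},{"x":0,"y":0,"z":0,"spin":-1},{"x":0,"y":0,"z":0,"spin":0}]' | grep -E "ee_pos|wrist|orient"
$H '[{"x":0,"y":-0.7,"z":0,"spin":0},{"x":0,"y":-0.6,"z":0,"spin":0},{"x":0.8,"y":0,"z":0,"spin":0},{"x":0.7,"y":0,"z":0,"spin":0},{"x":0.2,"y":0,"z":0,"spin":0}]' | grep -E "ee_pos|wrist"
$H '[{"x":0.2,"y":0,"z":0,"spin":0},{"x":0.2,"y":0,"z":0,"spin":0},{"x":0.2,"y":0,"z":0,"spin":0},{"x":0.2,"y":0,"z":0,"spin":0},{"x":0.2,"y":0,"z":0,"spin":0}]' | grep -E "ee_pos|wrist"
python3 - <<'E'
from h import *
S();rel((-22,91),(-128,-106));ends("top");ends("wrist");ends("side")
E
```

```text
ee_pos: [0.4953, -0.0741, -0.0223]
orientation: [3.141, -0.034, -0.0]
wrist_force: [0.9, -0.0, -0.7]
ee_pos: [0.5503, -0.0358, -0.022]
wrist_force: [-0.3, 0.2, 0.5]
ee_pos: [0.5771, -0.0374, -0.0222]
wrist_force: [-0.9, 0.3, -0.2]
19.43 [ 0.5771 -0.0374 -0.0222] [[1.0, -0.028, -0.0], [-0.028, -1.0, -0.0], [-0.0, 0.0, -1.0]] [-0.9  0.3 -0.2] -0.0030185268207516274
c [-75.   -7.5] th 28.3 postoff 32.6 post axial from end_a -47.1 tcp [-119.   -92.8] tcp-b along n,u 1.6 15.9 b in tool -8.9 13.3 tool x ang -0.4
top end 0.49 [199. 142.] [0.668 0.151 0.015] bay [-31.6  97. ]
wrist end 0.64 [294. 210.] [ 0.6   -0.061  0.015] bay [ -96.1 -115.7]
wrist outline 0.9 [[-47.8, 34.9], [-97.5, -119.2]] c [-72.7 -42.1] th 17.9 len 162.0
side end 0.77 [271. 205.] [ 0.601 -0.064  0.015] bay [ -94.6 -119.1]
side end 0.65 [292. 151.] [0.669 0.146 0.015] bay [-30.8  92.8]
side outline 0.74 [[-23.9, 101.3], [-101.9, -133.9]] c [-62.9 -16.3] th 18.4 len 248.0
```

```bash
H="python3 -m handwheel"
$H '[{"x":0.2,"y":-0.04,"z":0,"spin":0},{"x":0.2,"y":-0.04,"z":0,"spin":0},{"x":0.2,"y":-0.04,"z":0,"spin":0},{"x":0.2,"y":-0.04,"z":0,"spin":0},{"x":0,"y":0,"z":0,"spin":0}]' | grep -E "ee_pos|wrist"
python3 - <<'E'
from h import *
ends("wrist");ends("side","s12")
E
```

```text
ee_pos: [0.603, -0.0327, -0.0222]
wrist_force: [0.3, -0.4, 0.3]
wrist end 0.86 [307. 210.] [ 0.625 -0.063  0.015] bay [ -71.  -117.9]
wrist outline 0.72 [[-43.6, 43.5], [-69.7, -119.7]] c [-56.6 -38.1] th 9.1 len 165.0
side end 0.79 [282. 203.] [ 0.627 -0.059  0.015] bay [ -68.6 -113.7]
side end 0.78 [291. 152.] [0.665 0.144 0.015] bay [-34.4  90. ]
side outline 0.98 [[-30.6, 110.7], [-72.3, -120.9]] c [-51.4  -5.1] th 10.2 len 235.0
```

```bash
H="python3 -m handwheel"
$H '[{"x":0.2,"y":-0.03,"z":0,"spin":0},{"x":0.2,"y":-0.03,"z":0,"spin":0},{"x":0.2,"y":-0.03,"z":0,"spin":0},{"x":0.2,"y":0,"z":0,"spin":0},{"x":0,"y":0,"z":0,"spin":0}]' | grep -E "ee_pos|wrist"
$H '[{"x":-0.8,"y":0,"z":0,"spin":0},{"x":-0.2,"y":-0.9,"z":0,"spin":0},{"x":0,"y":-1,"z":0,"spin":0},{"x":0,"y":-1,"z":0,"spin":0},{"x":0,"y":0,"z":0,"spin":0}]' | grep -E "ee_pos|wrist"
python3 - <<'E'
from h import *
print(tobay(S()["ee_pos"]));ends("wrist");ends("side")
E
```

```text
ee_pos: [0.6269, -0.0309, -0.0222]
wrist_force: [0.1, 0.1, -0.6]
ee_pos: [0.5992, 0.061, -0.0216]
wrist_force: [-0.5, 0.2, 0.1]
21.43 [ 0.5992  0.061  -0.0216] [[1.0, -0.024, 0.003], [-0.024, -1.0, 0.001], [0.003, -0.001, -1.0]] [-0.5  0.2  0.1] -0.0016353985559671217
[-98.96336705   6.06898063]
wrist end 0.92 [484. 150.] [ 0.652 -0.061  0.015] bay [ -43.8 -114.6]
wrist end 0.68 [ 60. 148.] [0.658 0.16  0.015] bay [-41.8 105.9]
wrist outline 0.83 [[-40.3, 115.7], [-43.8, -124.1]] c [-42.   -4.2] th 0.8 len 240.0
side end 0.68 [293. 148.] [0.671 0.162 0.015] bay [-29.6 108.3]
side end 0.6 [292. 200.] [ 0.653 -0.049  0.015] bay [ -42.8 -102.7]
side end 0.46 [216. 117.] [0.446 0.319 0.015] bay [-257.3  261.2]
side outline 0.83 [[-39.5, 110.8], [-44.7, -118.3]] c [-42.1  -3.7] th 1.3 len 229.0
```

```bash
H="python3 -m handwheel"
$H '[{"x":0.5,"y":0.3,"z":0,"spin":0},{"x":0.4,"y":0,"z":0,"spin":0},{"x":0.2,"y":0,"z":0,"spin":0},{"x":0.2,"y":0,"z":0,"spin":0},{"x":0.2,"y":0,"z":0,"spin":0}]' | grep -E "ee_pos|wrist"
$H '[{"x":0.15,"y":0,"z":0,"spin":0},{"x":0.15,"y":0,"z":0,"spin":0},{"x":0,"y":0,"z":0,"spin":0}]' | grep -E "ee_pos|wrist"
python3 - <<'E'
from h import *
print(tobay(S()["ee_pos"]));ends("wrist");ends("side")
E
```

```text
ee_pos: [0.6415, 0.0457, -0.0225]
wrist_force: [-2.8, -0.7, 1.8]
ee_pos: [0.6523, 0.0464, -0.0223]
wrist_force: [0.4, 0.8, -0.2]
22.4 [ 0.6523  0.0464 -0.0223] [[1.0, -0.027, 0.001], [-0.027, -1.0, 0.0], [0.001, -0.0, -1.0]] [ 0.4  0.8 -0.2] 0.0002049065609611764
[-45.58456291  -7.46303865]
wrist end 0.83 [443. 200.] [ 0.678 -0.059  0.015] bay [ -17.8 -112.6]
wrist end 0.68 [ 47. 205.] [0.68  0.159 0.015] bay [-19.7 106.1]
wrist outline 0.59 [[-21.9, 118.5], [-22.6, -123.6]] c [-22.3  -2.6] th 0.2 len 242.0
side end 0.91 [299. 203.] [ 0.668 -0.06   0.015] bay [ -27.3 -113.7]
side end 0.7 [215. 115.] [0.444 0.328 0.015] bay [-259.8  269.4]
side end 0.68 [297. 151.] [0.681 0.146 0.015] bay [-19.1  93. ]
side outline 0.97 [[-15.3, 109.5], [-21.6, -121.7]] c [-18.4  -6.1] th 1.6 len 231.0
```

```bash
H="python3 -m handwheel"
for i in 1; do $H '[{"x":0.08,"y":0,"z":0,"spin":0},{"x":0,"y":0,"z":0,"spin":0}]' | grep -E "ee_pos|wrist"; $H '[{"x":0.06,"y":0,"z":0,"spin":0},{"x":0,"y":0,"z":0,"spin":0}]' | grep -E "ee_pos|wrist";  done
```

```text
ee_pos: [0.6536, 0.0463, -0.022]
wrist_force: [-1.5, 0.1, 1.2]
ee_pos: [0.6554, 0.0461, -0.0221]
wrist_force: [-2.4, -0.1, 3.2]
```

```bash
H="python3 -m handwheel"
$H '[{"x":0.06,"y":0,"z":0,"spin":0},{"x":0,"y":0,"z":0,"spin":0}]' | grep -E "ee_pos|wrist"; $H '[{"x":0.06,"y":0,"z":0,"spin":0},{"x":0,"y":0,"z":0,"spin":0}]' | grep -E "ee_pos|wrist"
```

```text
ee_pos: [0.6571, 0.0461, -0.0222]
wrist_force: [-3.1, 0.1, 2.3]
ee_pos: [0.657, 0.0459, -0.0224]
wrist_force: [-9.6, 1.4, 7.4]
```

```bash
H="python3 -m handwheel"
$H '[{"x":0.04,"y":0,"z":0,"spin":0},{"x":0,"y":0,"z":0,"spin":0}]' | grep -E "ee_pos|wrist"
$H '[{"x":-0.3,"y":0,"z":0,"spin":0},{"x":-0.7,"y":0,"z":0,"spin":0},{"x":-1,"y":0,"z":0,"spin":0},{"x":-1,"y":0,"z":-0.5,"spin":0},{"x":0,"y":0,"z":-1,"spin":0}]' | grep -E "ee_pos|wrist"
$H '[{"x":-0.5,"y":0,"z":-1,"spin":0},{"x":-0.5,"y":0,"z":-1,"spin":0},{"x":0,"y":0,"z":-1,"spin":0},{"x":0,"y":0,"z":-1,"spin":0},{"x":0,"y":0,"z":0,"spin":0}]' | grep -E "ee_pos|wrist"
python3 - <<'E'
from h import *
ends("side");w=ends("wrist");t=ends("top")
a=w["frame"][0:260,80:440];b=cv2.resize(t["frame"][100:230,110:310],(400,260),interpolation=2)
cv2.imwrite("pics/f.png",np.hstack([a,b])[:,:,::-1])
E
```

```text
ee_pos: [0.657, 0.0458, -0.0225]
wrist_force: [-13.7, 3.5, 10.4]
ee_pos: [0.5621, 0.0468, 0.0192]
wrist_force: [-1.2, 0.3, -0.6]
ee_pos: [0.5447, 0.0505, 0.1499]
wrist_force: [0.6, 0.1, 0.1]
side end 0.78 [305. 203.] [ 0.683 -0.06   0.015] bay [ -12.9 -113.5]
side end 0.58 [298. 150.] [0.684 0.153 0.015] bay [-15.6 100.2]
side outline 0.98 [[-10.7, 116.5], [-18.0, -117.9]] c [-14.3  -0.7] th 1.8 len 234.0
wrist end 0.76 [134.  30.] [0.685 0.161 0.015] bay [-14.7 108.1]
wrist end 0.67 [362.  27.] [ 0.682 -0.06   0.015] bay [ -13.7 -113.2]
wrist outline 0.93 [[-13.5, 110.9], [-15.2, -117.8]] c [-14.3  -3.4] th 0.4 len 229.0
top end 0.52 [267. 137.] [ 0.678 -0.053  0.015] bay [ -17.5 -106.3]
top outline 0.59 [[-13.9, -32.6], [-14.7, -112.8]] c [-14.3 -72.7] th 0.6 len 80.0
```

View pics/f.png

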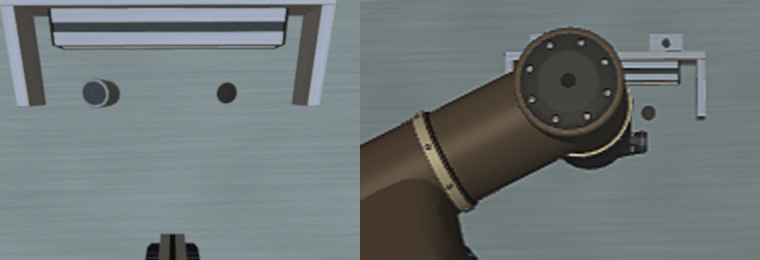

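The profile lies flat against the back wall, from (50,30) to (285,30) in the left half, behind the post at (95,92). The gripper is clear of everything, so I'm handing in.

```bash
python3 -c "
from workcell import arm
print(arm.close_job())"
```

```text
the job is handed in; nothing more can be done
None
```

The profile lies flat along the bay's back wall behind the post (end_a pushed in first at an angle, then end_b), the arm was never driven near the rotor, jar or screwdriver, and the job is handed in.

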